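# Emboss a card blank through the press guard

### The arm

A 6-joint arm with a two-finger parallel gripper is mounted at the origin on the work surface. World frame = base frame: x ahead of the robot, y to its left, z up, the work surface at z = 0. Lengths are in m, angles in rad, forces in N, time in s.
With the tool pointing down it reaches from about 0.35 to 0.775 m from the base axis. Payload 7.3 kg.
Tool frame: the origin (TCP) lies on the centre line of the jaws, within the pads' length; the fingertips stand 17 mm ahead of it and the grasp point (between the pads) lies 2 mm behind it; x points along the fingers, y is the direction in which the jaws open and shut, and the axes are right-handed (so a half turn about x gives the same grasp; the last joint's range is limited). The gripper opens to 92 mm and grips with 3 to 60 N. Pads are 19 mm wide; open, the fingers measure 130 mm over their backs; the gripper's body (75 mm by 190 mm) begins 47 mm behind the grasp point.
Start: joints at [1.053, 0.342, 1.524, -0, 1.275, -0.146], TCP at [0.191, 0.489, 0.244] pointing down, gripper open.
Joint ranges: [-2.53, 2.53], [-0.77, 2.02], [0.04, 2.7], [-1, 4.14], [0.28, 2.66], [-3.11, 3.11]. Speed limits (rad/s): [2.57, 2.57, 3.14, 3.14, 3.14, 3.14].

### API

Orientations are given as [roll, pitch, yaw] about the fixed x, y, z axes, in that order (R = Rz(yaw) Ry(pitch) Rx(roll)).
In Python, from station import r gives the robot as it stands. Calls block until the motion is done:
- r.goto(position, orientation): joint-space move of the TCP to a pose.
- r.movel(position, rot=None, feed=0.15): straight line of the TCP; rot=None keeps the orientation; feed is the mean speed in m/s.
- r.set_joints(angles): joint-space move.
- r.ungrasp() and r.clamp(force=None): open the fingers fully, or close them until they stop; force is the grip in N (None keeps the last).
- r.sleep(seconds).
- r.ik(position, orientation): joint angles nearest the present ones, or None.
- r.capture(name): name is "side" or "top"; returns the picture (420x560x3 uint8, red, green, blue); there is no depth.
- r.camera_model(name): a dict with "K" (3x3 intrinsics, pixels), "world_from_camera" (4x4, takes a point from camera to world coordinates). Camera axes: x right, y up, looking along -z (the intrinsics and any distortion apply to the point x, -y, -z); pixel columns grow to the right and rows downward; lengths in m; the calibration is good to about 2 mm. A picture is of the moment at which its call begins. camera_model takes no time and is no camera call.
A pose or a line that the arm cannot do raises r.Unreachable and nothing moves.
- r.close_job(): hands the job in, once; it reports no verdict.
Trained networks look in the newest picture that a camera, given by its name, has taken for a name from the list of things; names that differ only in an ending like _2 or _b are one class to them, and where a whole thing is asked for, a point or a joint stands for the part that bears it (a point fixed in the world has none). Each returns a list of dicts, best first, with "confidence" (0 to 1); they miss things now and then, are a little off and sometimes report something else, mostly with a low value. They report only what shows in the picture. A call takes as long as a camera call. They do not tell look-alikes from the thing itself.
- r.find_in(camera, name): "rect" ([left, top, right, bottom] in pixels, round what is visible of it).
- r.regions_of(camera, name): "pixels" (420x560 bool, what is visible of it) and "rect" ([left, top, right, bottom] in pixels, round what is visible of it).
- r.mark_of(camera, name): "centre" ([column, row] in pixels: a listed point, or the origin of a listed thing).
Readings, each from a call of its own:
- r.current_time_s(): time.
- r.current_joints(): joint angles.
- r.current_joint_velocities(): joint speeds.
- r.current_effort(): joint torques, N m.
- r.current_tool_pos(): TCP position.
- r.current_eef_rot(): TCP orientation.
- r.current_ft_force(): force on the tool from outside, world axes, zero at the start.
- r.current_torque(): the same for the moment, N m.
- r.current_grip_width(): opening from 0.0 (shut) to 1.0 (fully open).
Only numpy, scipy, OpenCV 4.12 (cv2) and the standard library are available. Lean on these libraries where they do the work, as an engineer would, in place of code of your own. Each camera call takes 0.05 s, during which the arm holds its last target.

### The job

A round card blank is waiting in the sliding tray of the little embossing press. Without gripping or lifting anything, push the tray by its yellow end plate all the way home against the stop; then reach down through the window in the orange guard without touching the guard, press the green lever fully down, hold it down for about a second and let it spring back up. Leave the glue bottle, paint jar, clay finial and brush where they are.

Things in the scene. Friction and masses are not known exactly. Their poses are not given: they have to be found in the camera images.
- press: Grey embossing press, fixed. Origin on the table below the window centre and lever pad. The tray slides along its y, from the -y end to +y. Base plate 12 mm thick, x -85 to +105, y -285 to +90 mm. Two rails, 24 mm above the table at their tops, 64 mm apart, guide the tray. A stop at y +30 mm meets the tray's front edge; home puts the tray's origin at y -70 mm, x within 2 mm of 0
- guard: Orange hood on the press, same frame as the press. Spans x -82 to +102, y -75 to +75 mm; top sheet 6 mm thick, upper face 125 mm above the table. Window in the top 84 mm (x -42 to +42) by 80 mm (y -40 to +40). Clear panels close the sides; the -y side is open below 94 mm for the tray. Must not be touched
- tray: Loose aluminium tray 60 x 200 x 12 mm (x, y, z), about 0.35 kg, in the channel, underside 12 mm above the table. Origin under its centre, axes as the press's. Starts 50 to 100 mm short of home; friction holds it where left. White card blank fixed on top at y +70. At its -y end an upright yellow end plate 50 mm wide, 8 mm thick, outer face at y -100, top 82 mm above the table
- push_plate (a point): Centre of the outer (-y) face of the tray's yellow end plate, 57 mm above the table; push here towards the press's +y. It stands 95 mm outside the guard's -y side when the tray is home
- lever (a joint): Angle of the spring lever, rad: 0 up (rest), 0.30 fully down at its stop. It is hinged 78 mm to the +x side of the pad, so the pad's top sinks about 23 mm, almost straight down, and tilts. Pressing at the pad takes about 5 N to start and 10 N at the bottom; it springs back up when let go
- lever_pad (a point): Centre of the top of the round green lever pad, 36 mm diameter, under the middle of the window; at rest 113 mm above the table (12 mm below the guard's upper face), about 90 mm when fully down
- glue: Bystander: white glue bottle with blue cap, 52 mm diameter, 100 mm tall, origin under its centre
- paint_jar: Bystander: red paint jar, white lid, 62 mm diameter, 70 mm tall, origin under its centre
- finial: Bystander: pointed terracotta finial, 58 mm diameter, 78 mm tall, origin under its centre
- brush: Bystander: brush about 170 mm long lying on the table beyond the press's +y end, origin below its middle
Things that resemble listed ones, but are neither listed nor needed, are in the scene too. Of the things that look like the tray, the middle-sized one is meant.

How it is judged:
By the outcome, as a careful person would: the job done as asked, in the order asked, and still so for the second after the job is handed in, with the robot touching nothing.
It also fails if it takes over 54 s, if anything falls off the work surface, if the arm or the gripper's body presses on something with over 40 N, if the wrist force passes 120 N, or if a joint passes its speed limit or range.

## Working session

There is one attempt and no reset: what is moved stays moved. The work goes in short steps, each a Python script; the robot and the scene stay as the last script left them, time stands still between calls to the robot, and variables do not carry over. Pictures are saved under pics/ and viewed, and the job is handed in when it is done.

```bash
mkdir -p pics; ls; python3 - <<'E'
from station import r
import cv2,numpy as np
for c in("side","top"):
    im=r.capture(c); cv2.imwrite(f"pics/{c}0.png",im[:,:,::-1])
    m=r.camera_model(c); print(c,{k:np.round(np.array(v),4).tolist() for k,v in m.items()})
    for n in("press","tray","push_plate","lever_pad","glue","paint_jar","finial","brush"):
        print(n,[(np.round(d['centre']).tolist(),round(d['confidence'],2)) for d in r.mark_of(c,n)][:5])
print(r.current_time_s(),r.current_eef_rot(),r.current_grip_width())
E
```

```text
pics
side {'K': [[530.9239, 0.0, 277.3261], [0.0, 530.9239, 216.3838], [0.0, 0.0, 1.0]], 'world_from_camera': [[0.9211, -0.234, 0.3113, 0.952], [0.3894, 0.5518, -0.7375, -0.8923], [0.0008, 0.8005, 0.5994, 0.8644], [0.0, 0.0, 0.0, 1.0]]}
press []
tray [([276.0, 239.0], 0.75), ([245.0, 271.0], 0.63), ([126.0, 307.0], 0.6), ([229.0, 174.0], 0.57)]
push_plate [([220.0, 284.0], 0.92), ([232.0, 188.0], 0.77), ([108.0, 283.0], 0.75)]
lever_pad [([277.0, 202.0], 0.72)]
glue [([344.0, 248.0], 0.72)]
paint_jar [([311.0, 284.0], 0.61)]
finial [([194.0, 259.0], 0.91)]
brush []
top {'K': [[406.8938, 0.0, 280.0352], [0.0, 406.8938, 210.4907], [0.0, 0.0, 1.0]], 'world_from_camera': [[-0.0052, 0.9923, -0.1234, 0.4093], [-1.0, -0.0044, 0.0068, 0.0838], [0.0062, 0.1235, 0.9923, 1.0742], [0.0, 0.0, 0.0, 1.0]]}
press [([282.0, 211.0], 0.98)]
tray [([190.0, 308.0], 0.95), ([414.0, 290.0], 0.79), ([335.0, 216.0], 0.67)]
push_plate [([380.0, 221.0], 0.89), ([236.0, 280.0], 0.85), ([408.0, 319.0], 0.78)]
lever_pad [([282.0, 202.0], 0.51)]
glue [([278.0, 213.0], 0.74)]
paint_jar [([323.0, 160.0], 0.64)]
finial [([328.0, 273.0], 0.8)]
brush [([233.0, 202.0], 0.66)]
0.9 [1.31592162 1.57069954 0.9441233 ] 1.0010299697002178
```

View pics/side0.png

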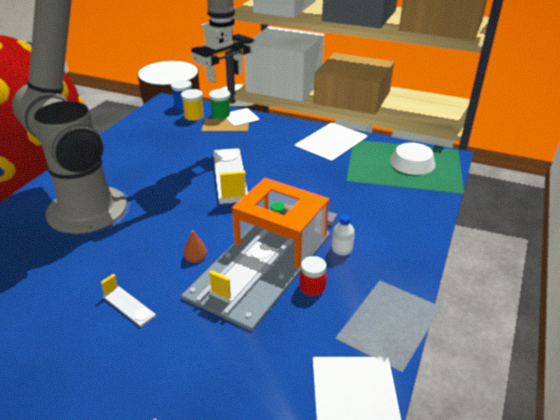

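View pics/top0.png

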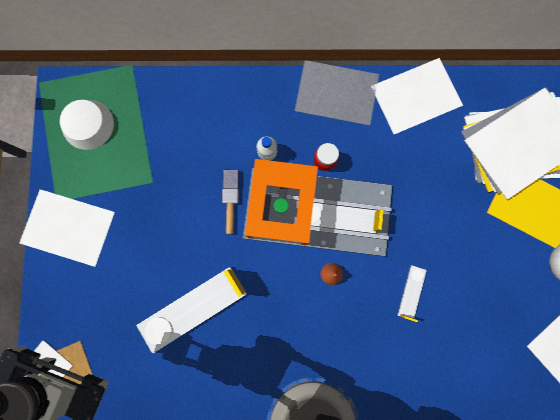

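The tray look-alikes in the top picture are a large one at (190,308), a small one at (412,292), and the one in the press at (350,218). The one in the press is the middle-sized one and sits in the channel. I'll confirm it in a crop and fit the press pose.

```bash
cat > h.py <<'E'
import numpy as np,cv2
def proj(m,P):
    W=np.array(m['world_from_camera']);K=np.array(m['K']);P=np.atleast_2d(P)
    p=(P-W[:3,3])@W[:3,:3]; p=p*[1,-1,-1]; q=p@K.T
    d=m.get('distortion'); return q[:,:2]/q[:,2:]
def back(m,uv,z):
    W=np.array(m['world_from_camera']);K=np.array(m['K'])
    d=np.linalg.inv(K)@[uv[0],uv[1],1]; d=W[:3,:3]@(d*[1,-1,-1]); o=W[:3,3]
    return o+d*(z-o[2])/d[2]
E
python3 - <<'E'
from station import r
from h import *
from scipy.optimize import least_squares
print(r.camera_model("top").keys())
ims={c:cv2.imread(f"pics/{c}0.png") for c in("top","side")}
boxes={"top":(235,150,400,265),"side":(175,170,375,335)}
for c,im in ims.items():
    x0,y0,x1,y1=boxes[c]; s=4
    cr=cv2.resize(im[y0:y1,x0:x1],None,fx=s,fy=s,interpolation=cv2.INTER_CUBIC)[:600,:800]
    cv2.imwrite(f"pics/{c}_crop0.png",cr)
# top outline of guard: orange mask
im=ims["top"];hsv=cv2.cvtColor(im,cv2.COLOR_BGR2HSV)
mk=cv2.inRange(hsv,(4,170,120),(18,255,255)); mk[:150]=0;mk[265:]=0;mk[:,:240]=0;mk[:,325:]=0
cs,h=cv2.findContours(mk,cv2.RETR_CCOMP,cv2.CHAIN_APPROX_NONE)
m=r.camera_model("top")
for c in cs:
    if cv2.contourArea(c)>200:
        rc=cv2.minAreaRect(c); print(cv2.contourArea(c),rc)
        w=np.array([back(m,p[0]+0.0,0.125)[:2] for p in c],np.float32)
        print(" world",cv2.minAreaRect(w*1000))
E
```

```text
dict_keys(['K', 'world_from_camera'])
4741.0 ((281.4153747558594, 200.6769256591797), (64.00192260742188, 77.645751953125), 7.125016689300537)
 world ((551.6104736328125, 73.62664794921875), (149.5457000732422, 184.93605041503906), 82.6152114868164)
1245.0 ((281.06158447265625, 204.5076904296875), (35.97007369995117, 36.96234893798828), 7.125016689300537)
 world ((541.7081298828125, 74.90391540527344), (84.46549987792969, 88.03980255126953), 82.94140625)
```

View pics/top_crop0.png

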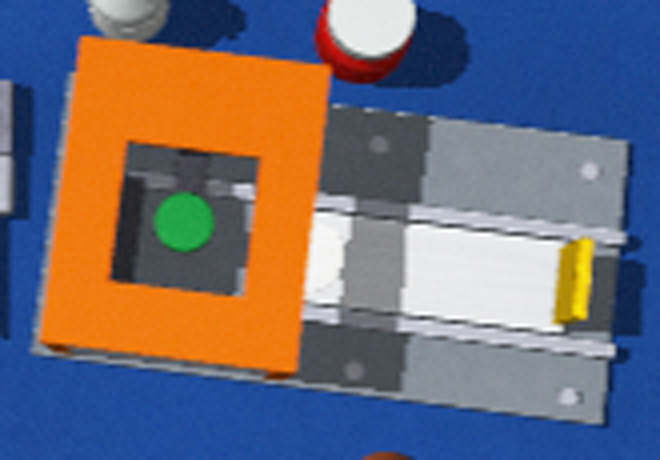

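View pics/side_crop0.png

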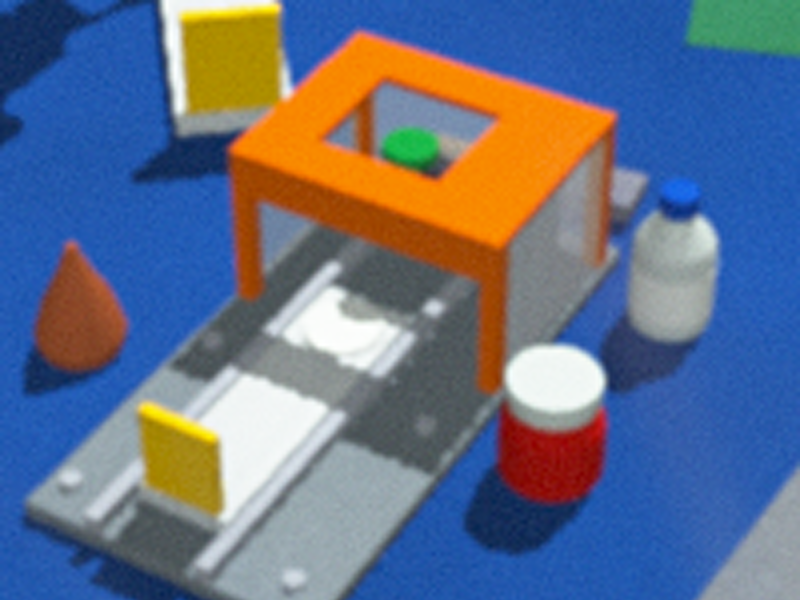

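```bash
cat >> h.py <<'E'
from scipy.spatial.transform import Rotation as Ro
YAW=np.deg2rad(-7.3); O=np.array([.5417,.0749,0]); R=Ro.from_euler('z',YAW).as_matrix()
def w(x,y,z): return O+R@[x,y,z]
def pr(p): return R.T@(np.asarray(p)-O)
def down(yaxis): # tool y along press-frame vector
    y=R@np.array(yaxis,float); x=np.array([0,0,-1.]); 
    return Ro.from_matrix(np.c_[x,y,np.cross(x,y)]).as_euler('xyz')
E
python3 - <<'E'
from station import r
from h import *
mt,ms=r.camera_model("top"),r.camera_model("side")
P=[w(x/1e3,y/1e3,.125) for x,y in[(-82,75),(102,75),(102,-75),(-82,-75)]]
print("side pred",proj(ms,P).round(1).tolist())
print("side obs",[(a/4+175,b/4+170) for a,b in[(362,33),(617,118),(498,248),(232,150)]])
P=[w(x/1e3,y/1e3,.125) for x,y in[(-42,40),(42,40),(42,-40),(-42,-40)]]
print("side win",proj(ms,P).round(1).tolist(),[(a/4+175,b/4+170) for a,b in[(386,78),(498,118),(438,181),(322,139)]])
P=[w(x/1e3,y/1e3,.012) for x,y in[(105,-285),(-85,-285)]]
print("base top",proj(mt,P).round(1).tolist(),[(a/4+235,b/4+150) for a,b in[(628,142),(604,424)]])
for c,m in(("top",mt),("side",ms)):
    for z in[.057]:
        for d in r.mark_of(c,"push_plate")[:3]: print(c,pr(back(m,d['centre'],z)).round(4))
    for d in r.mark_of(c,"lever_pad")[:2]: print("pad",c,pr(back(m,d['centre'],.113)).round(4))
# yellow plate top edge in top crop, z=.082
for a,b in[(593,240),(587,318),(570,238)]: print(pr(back(mt,(a/4+235,b/4+150),.082)).round(4))
for v in[(1,0,0),(-1,0,0),(0,1,0),(0,-1,0)]:
    print(v,[None if q is None else np.round(q,2).tolist() for q in(r.ik(w(0,-.27,.22),down(v)),r.ik(w(0,-.2,.06),down(v)),r.ik(w(0,0,.11),down(v)))])
E
```

```text
side pred [[263.8, 177.0], [328.2, 197.6], [299.0, 230.6], [231.0, 206.4]]
side obs [(265.5, 178.25), (329.25, 199.5), (299.5, 232.0), (233.0, 207.5)]
side win [[270.1, 187.9], [299.7, 197.6], [283.5, 214.5], [253.0, 203.9]] [(271.5, 189.5), (299.5, 199.5), (284.5, 215.25), (255.5, 204.75)]
base top [[392.0, 184.5], [385.5, 255.9]] [(392.0, 185.5), (386.0, 256.0)]
top [-0.0018 -0.2509  0.057 ]
top [-0.1913  0.0875  0.057 ]
top [-0.2333 -0.3405  0.057 ]
pad top [ 0.008  -0.0013  0.113 ]
side [ 0.0034 -0.2502  0.057 ]
side [-0.1855  0.0764  0.057 ]
side [-0.2087 -0.3687  0.057 ]
pad side [-0.005   0.0121  0.113 ]
[ 0.0232 -0.2511  0.082 ]
[-0.0252 -0.2518  0.082 ]
[ 0.0226 -0.2369  0.082 ]
(1, 0, 0) [[-0.5, 0.39, 1.51, 0.0, 1.23, -0.38], [-0.38, 0.57, 1.73, 0.0, 0.84, -0.25], [-0.0, 0.52, 1.64, 0.0, 0.98, 0.12]]
(-1, 0, 0) [[-0.5, 0.39, 1.51, 0.0, 1.23, 2.76], [-0.38, 0.57, 1.73, 0.0, 0.84, 2.89], [-0.0, 0.52, 1.64, 0.0, 0.98, -3.02]]
(0, 1, 0) [[-0.5, 0.39, 1.51, 0.0, 1.23, -1.95], [-0.38, 0.57, 1.73, 0.0, 0.84, -1.82], [-0.0, 0.52, 1.64, -0.0, 0.98, -1.45]]
(0, -1, 0) [[-0.5, 0.39, 1.51, 0.0, 1.23, 1.19], [-0.38, 0.57, 1.73, 0.0, 0.84, 1.32], [-0.0, 0.52, 1.64, -0.0, 0.98, 1.7]]<sys>:0: UserWarning: Gimbal lock detected. Setting third angle to zero since it is not possible to uniquely determine all angles.
```

The press fit agrees in both views, and the plate's outer face is at press y of about -251 mm, so the tray is about 81 mm short of home. Next is the approach and push, using the closed fingers' flat side.

```bash
python3 -W ignore - <<'E'
from station import r
from h import *
r.clamp(20)
print("t",r.current_time_s(),r.current_grip_width())
o=down((1,0,0))
r.goto(w(0,-.295,.22),o)
r.movel(w(0,-.295,.062),feed=.12)
f0=np.array(r.current_ft_force()); print("f0",f0.round(2))
fy=lambda:float((R.T@(np.array(r.current_ft_force())-f0))[1])
r.movel(w(0,-.262,.062),feed=.05); print(fy())
r.movel(w(0,-.200,.062),feed=.05); print(fy())
y=-.200
while y<-.170:
    y+=.002; r.movel(w(0,y,.062),feed=.03); f=fy()
    if y>-.19: print(round(y,4),round(f,2),pr(r.current_tool_pos())[1].round(4))
    if abs(f)>14: break
im=r.capture("top"); cv2.imwrite("pics/top1.png",cv2.resize(im[150:265,235:400,::-1],None,fx=4,fy=4))
print("t",r.current_time_s())
E
```

```text
t 2.5417 0.001363281537494157
f0 [-0.52  0.58  0.38]
-1.0042879132309237
0.05566871814362044
-0.188 -0.69 -0.1878
-0.186 -0.89 -0.1858
-0.184 -1.7 -0.1838
-0.182 -1.41 -0.1818
-0.18 -1.33 -0.1798
-0.178 -8.78 -0.1792
-0.176 -17.06 -0.1791
t 11.9833
```

View pics/top1.png

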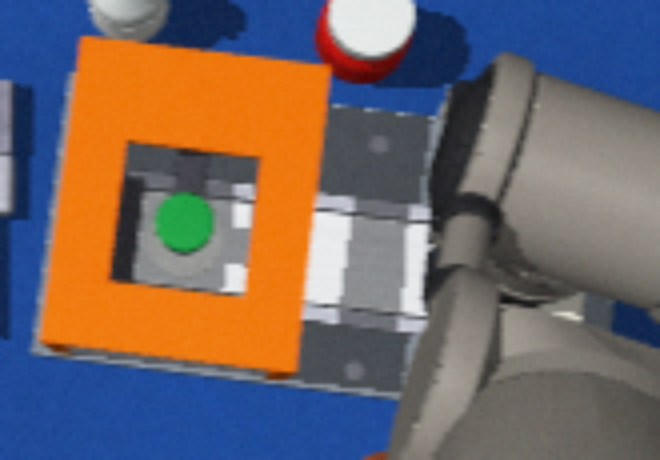

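The tray hit the hard stop with the plate face at y = -169.5 mm (nominal -170), and its front edge shows up against the stop in the window at about (135,240). Next I back off and press the lever.

```bash
python3 -W ignore - <<'E'
from station import r
from h import *
r.movel(w(0,-.215,.062),feed=.08)
r.movel(w(0,-.215,.22),feed=.2)
o=down((0,1,0))
r.goto(w(0,0,.22),o)
im=r.capture("side"); cv2.imwrite("pics/side2.png",cv2.resize(im[140:340,150:390,::-1],None,fx=3,fy=3))
f0=np.array(r.current_ft_force())
r.movel(w(0,0,.150),feed=.12)
im=r.capture("side"); cv2.imwrite("pics/side3.png",cv2.resize(im[140:340,150:390,::-1],None,fx=3,fy=3))
print("t",r.current_time_s(),pr(r.current_tool_pos()).round(4),(np.array(r.current_ft_force())-f0).round(2))
E
```

```text
t 15.475 [ 7.000e-04 -1.000e-04  1.509e-01] [ 1.64 -0.21 -0.01]
```

View pics/side2.png

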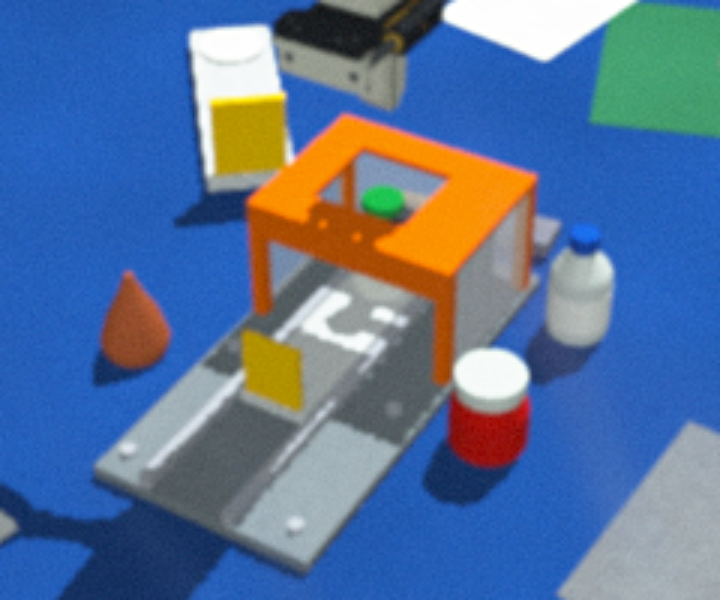

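View pics/side3.png

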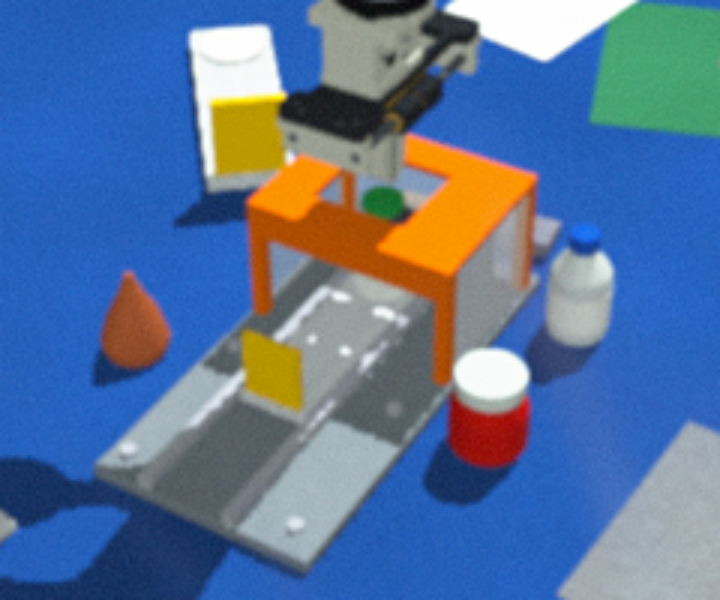

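```bash
python3 -W ignore - <<'E'
from station import r
from h import *
m=r.camera_model("side")
im=cv2.imread("pics/side3.png")
print(Ro.from_euler('xyz',r.current_eef_rot()).as_matrix().round(2), r.current_grip_width())
for n,(x,y,z) in dict(tip=(0,0,.133),tcp=(0,0,.15),bodyc=(0,0,.199),b1=(-.0375,-.095,.199),b2=(.0375,-.095,.199),b3=(.0375,.095,.199)).items():
    p=(proj(m,w(x,y,z))[0]-[150,140])*3; print(n,p.round())
    cv2.circle(im,tuple(int(v) for v in p),4,(255,0,255),-1)
cv2.imwrite("pics/side3b.png",im)
r_=r.capture("top"); cv2.imwrite("pics/top3.png",cv2.resize(r_[120:290,180:400,::-1],None,fx=3,fy=3))
E
```

```text
[[ 0.    0.13  0.99]
 [-0.    0.99 -0.13]
 [-1.    0.    0.  ]] 0.00426209101153153
tip [380. 174.]
tcp [380. 157.]
bodyc [380. 104.]
b1 [272. 150.]
b2 [358. 179.]
b3 [479.  63.]
```

View pics/side3b.png

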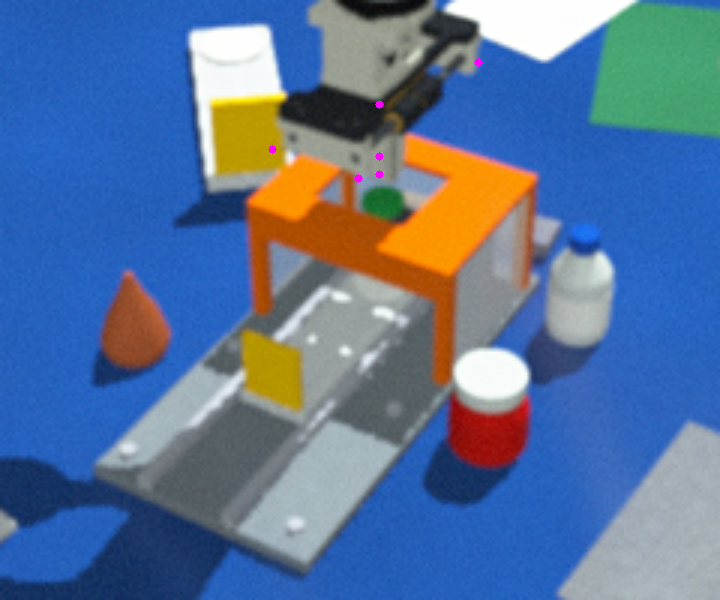

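View pics/top3.png

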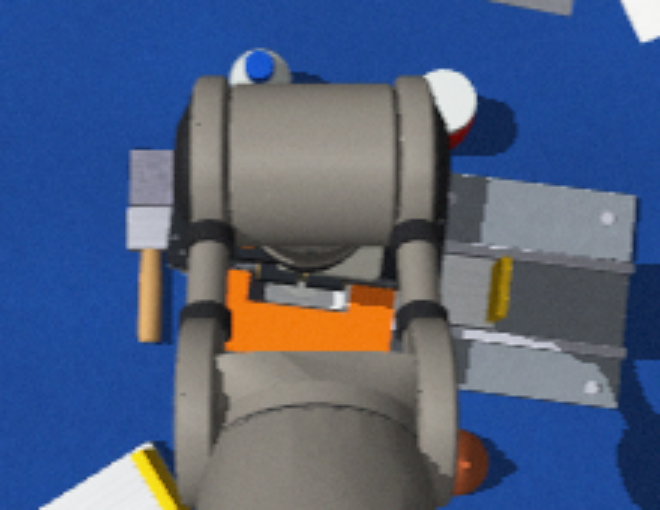

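The geometry checks out: the tip is centred over the pad, and the gripper body will stay about 30 mm above the guard. Pressing now.

```bash
python3 -W ignore - <<'E'
from station import r
from h import *
f0=np.array(r.current_ft_force())
z=.132; r.movel(w(0,0,z),feed=.05)
F=lambda:(R.T@(np.array(r.current_ft_force())-f0))
while z>.100:
    z-=.002; r.movel(w(0,0,z),feed=.03); f=F(); p=pr(r.current_tool_pos())
    print(round(z,4),f.round(1),p.round(4))
    if f[2]>24: break
t=r.current_time_s(); r.sleep(.6); print("hold",F().round(1),pr(r.current_tool_pos()).round(4)); 
im=r.capture("side"); cv2.imwrite("pics/side4.png",cv2.resize(im[140:340,150:390,::-1],None,fx=3,fy=3))
r.sleep(.4); print(F().round(1),r.current_time_s()-t)
r.movel(w(0,0,.135),feed=.06); print("rel",F().round(1))
r.movel(w(0,0,.24),feed=.2)
r.goto(w(-.06,-.36,.26),down((0,1,0)))
for c in("side","top"):
    im=r.capture(c); cv2.imwrite(f"pics/{c}5.png",im[:,:,::-1])
    m=r.camera_model(c)
    for d in r.mark_of(c,"push_plate")[:3]: print(c,"plate",pr(back(m,d['centre'],.057)).round(4),d['confidence'])
    for d in r.mark_of(c,"lever_pad")[:1]: print(c,"pad px",d['centre'],pr(back(m,d['centre'],.113)).round(4))
    for n in("glue","paint_jar","finial","brush"): print(n,[np.round(d['centre']).tolist() for d in r.mark_of(c,n)][:2])
print("t",r.current_time_s())
E
```

```text
0.13 [ 0.9 -0.8  0.1] [3.000e-04 1.000e-04 1.303e-01]
0.128 [0.2 0.2 3.6] [-0.      0.      0.1282]
0.126 [-2.5 -0.6  3.9] [-2.000e-04  1.000e-04  1.261e-01]
0.124 [-2.2  0.9  5.2] [-0.0004  0.      0.124 ]
0.122 [-3.4 -0.2  5.6] [-5.000e-04  1.000e-04  1.221e-01]
0.12 [-3.6 -0.1  7.3] [-6.000e-04  1.000e-04  1.201e-01]
0.118 [-4.1 -0.3  6.1] [-7.000e-04  1.000e-04  1.182e-01]
0.116 [-4.9 -0.7  6.6] [-0.0007  0.      0.1162]
0.114 [-4.6 -0.2  7.2] [-6.000e-04  1.000e-04  1.143e-01]
0.112 [-4.3 -0.2  9.1] [-5.000e-04  1.000e-04  1.124e-01]
0.11 [-3.1 -0.6  8.9] [-4.000e-04  1.000e-04  1.104e-01]
0.108 [-5.6 -0.4 11.1] [-3.00e-04  1.00e-04  1.09e-01]
0.106 [-9.1 -0.8 23. ] [-2.000e-04  1.000e-04  1.085e-01]
0.104 [-13.7  -2.4  34.4] [-0.00e+00  1.00e-04  1.08e-01]
hold [-13.   -1.6  34.1] [-1.00e-04  1.00e-04  1.08e-01]
[-13.2  -2.3  34.6] 1.0500000000000007
rel [ 0.2 -1.  -1.5]
side plate [-0.198   0.0968  0.057 ] 0.8
side plate [-0.2074 -0.3697  0.057 ] 0.67
side plate [ 0.005  -0.1754  0.057 ] 0.63
side pad px [279.1, 242.4] [ 0.0771 -0.1209  0.113 ]
glue [[340.0, 247.0], [308.0, 286.0]]
paint_jar [[309.0, 286.0]]
finial []
brush []
top plate [-0.005  -0.1649  0.057 ] 0.77
top plate [-0.1958  0.0804  0.057 ] 0.77
top pad px [282.5, 204.2] [ 0.0026 -0.0034  0.113 ]
glue [[273.0, 150.0]]
paint_jar [[324.0, 161.0]]
finial [[330.0, 274.0], [308.0, 214.0]]
brush []
t 23.9917
```

View pics/side4.png

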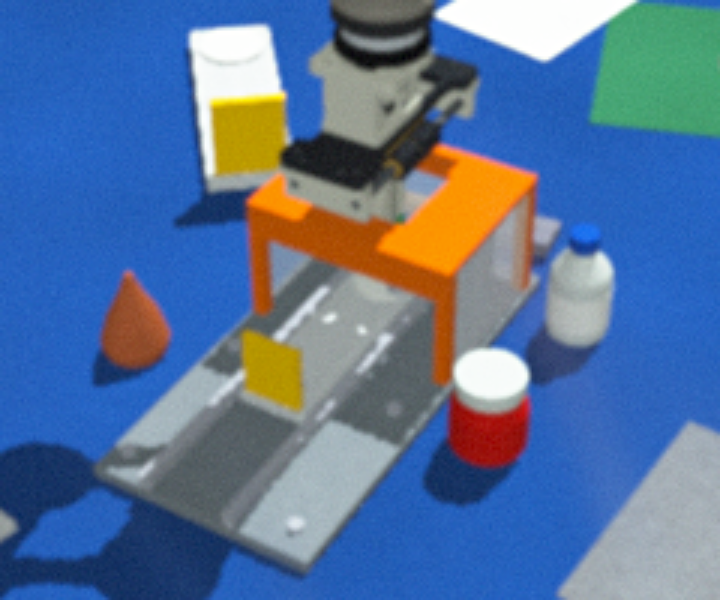

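View pics/side5.png

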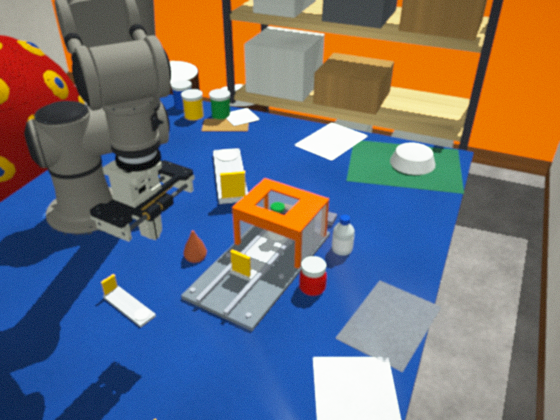

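View pics/top5.png

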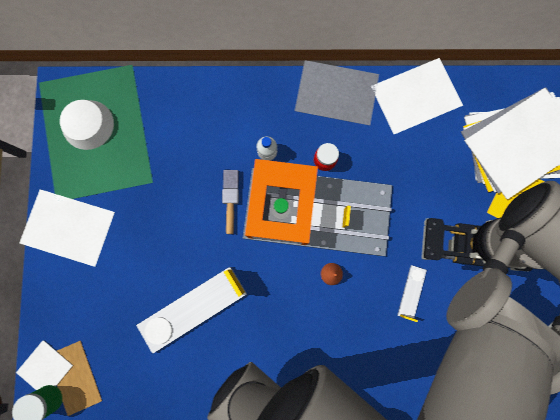

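```bash
python3 -W ignore - <<'E'
from station import r
from h import *
m=r.camera_model("top")
for n in("top0","top5"):
    h=cv2.cvtColor(cv2.imread(f"pics/{n}.png"),cv2.COLOR_BGR2HSV)
    k=cv2.inRange(h,(20,150,120),(35,255,255)); k[:190]=0;k[245:]=0;k[:,:320]=0;k[:,400:]=0
    ys,xs=np.nonzero(k); y=[pr(back(m,(a,b),.082))[1] for a,b in zip(xs,ys)]; print(n,len(xs),np.percentile(y,[3,50]).round(4))
a,b=cv2.imread("pics/side0.png"),cv2.imread("pics/side5.png")
g,h=[i.astype(int)[195:225,255:300] for i in(a,b)]
for i in(g,h):
    q=(i[...,1]-i[...,2]>50)&(i[...,1]-i[...,0]>30); print("green px",q.sum(),np.argwhere(q).mean(0).round(2))
r.close_job()
E
```

```text
top0 158 [-0.2499 -0.2411]
top5 124 [-0.1696 -0.1623]
green px 115 [11.29 22.57]
green px 115 [11.29 22.57]
the job is handed in; nothing more can be done
```

I pushed the tray home, then pressed and released the lever, and handed the job in at about 24 s of the 54 s allowed.

**Tray:** I pushed it by its yellow plate with the closed fingers until it hit the stop, where the force rose to 17 N. The plate's outer face was at y ≈ -169.5 mm, against -170 mm nominal. A picture after the lever press measures about -169.6 mm, so the tray stayed put.

**Lever:** I went down through the centre of the window and pressed to the hard stop. The force rose from 11 N to 34 N within the last millimetre. I held it there for about 1.05 s, then let go. In the side picture the green pad is back at exactly its starting pixels.

**Guard:** No force reading suggested contact. The gripper's body stayed about 30 mm above it by calculation.

**Other things:** The glue bottle, paint jar, finial and brush look unmoved in the final pictures. I checked them by eye, not by measurement.

**Disagreements:** In the final pictures the networks gave a wrong lever pad position in the side view and missed the finial there. They missed the brush in both views. In the top view their mark for the glue bottle landed on the guard window in the first picture and near the bottle in the last. Their plate marks were 5 mm off home either way (-165 mm top, -175 mm side). For these I relied on the force readings, the colour measurements and the pictures themselves.

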